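# Pin the casting mould and set its knurled nut

## Task

Close up the casting mould: take the locating pin from the wooden rack and push it fully home, upright, through the hole in the mould's flange, then screw the knurled nut down clockwise until it bottoms out. Back the nut off a quarter turn so the cover can float, and finish while still gripping the nut there: do not let go of it. Leave the other two rods in the rack and do not shift the other loose things on the bench.

Things in the scene. Friction and masses are not known exactly. Their poses are not given: they have to be found in the camera images.
- pin_head (a point): Locating pin, loose, bare steel, 60 to 130 g, in one of the rack's holes (which one varies). Straight cylindrical head 20 mm across, 32 mm tall, over a 10 mm shank 40 mm long with tapered foot. This point is mid-head: 16 mm above the head's underside, 56 mm above the foot. z runs up the pin. The head's underside rests on the rack's top; fully home in the mould, on the cover plate.
- rack: Fixed wooden block, 60 mm (x) by 170 mm (y) by 50 mm tall, with a row of three 12 mm through holes 60 mm apart along its y axis (at y = -60, 0, +60 mm). Origin at the centre of its underside, on the bench, z up. Each hole holds a rod.
- hole (a point): Centre of the mouth of the 12 mm vertical through hole in the mould's flange (60 by 60 mm), in the top face of the aluminium cover plate, 82 mm above the bench. 26 mm deep, with 38 mm of free space under it. z up; -y points along the mould to the nut, whose axis is 100 mm away.
- nut: Round steel knurled nut, 36 mm across, 28 mm tall, captive on an upright 12 mm stud (top 46 mm above the plate) amid the mould's cover plate, 120 by 140 mm, top 82 mm above the bench. Origin on its axis half-way up, z up, x to the line scribed on top. Bottomed, its centre is 17 mm above the plate; it rises 0.8 mm per radian unscrewed. Thread already engaged.
- nut_turn (a joint): Turn of the nut in rad: 0 is bottomed out (a hard stop); it grows as the nut is unscrewed (anticlockwise seen from above) and falls as it is screwed down (clockwise seen from above). It starts 2.2 to 3.6 rad open, turns stiffly (about 0.06 N m), and stays where it is left. A quarter turn is 1.57.
- awl: Bystander in the rack: rod of the same shank with a bulbous wooden handle 26 mm across and 36 mm tall. Origin at its foot, z up.
- tamper: Bystander in the rack: rod of the same shank with a flat steel disc head 32 mm across and only 8 mm tall. Origin at its foot, z up.
- tub: Bystander: white plastic tub 60 mm across, 70 mm tall. Origin at its underside.
- jar: Bystander: amber glass jar 56 mm across, 90 mm tall. Origin at its underside.
- brush: Bystander: flat brush lying on the bench, along its x axis.
- spatula: Bystander: spatula 200 mm long lying on the bench, along its x axis.
- tape: Bystander: roll of paper tape lying flat, 80 mm across, 22 mm tall. Origin at its underside.
- stone: Bystander: reddish stone 60 by 45 by 35 mm. Origin at its underside.
Things that resemble listed ones, but are neither listed nor needed, are in the scene too. Leave any black or yellow look-alike of the part that bears pin_head alone.

How it is judged:
On the way, in this order (a step that is already met when the one before it is completed fails the run):
1. the locating pin is fully home in the flange hole, while the nut is still open (horizontal distance between pin_head and hole below 0.005 m and z of pin_head in the frame of hole between 0.01 and 0.02 m and angle between pin_head's own z axis and vertical below 0.12 rad and value of joint nut_turn above 0.5 rad), for 0.2 s.
2. the nut is bottomed out, with the pin home (horizontal distance between pin_head and hole below 0.005 m and z of pin_head in the frame of hole between 0.01 and 0.02 m and angle between pin_head's own z axis and vertical below 0.12 rad and value of joint nut_turn below 0.1 rad), for 0.2 s.
At the end, for the whole second after the job is handed in: The pin stands upright fully home in the flange hole (head centre within 5 mm of the hole's axis and 10 to 20 mm above the plate), the nut is backed off a quarter turn from bottom (1.57 rad, give or take 0.4) and at rest, and the fingers still grip it with more than 3 N (horizontal distance between pin_head and hole below 0.005 m and z of pin_head in the frame of hole between 0.01 and 0.02 m and angle between pin_head's own z axis and vertical below 0.12 rad and value of joint nut_turn between 1.17 and 1.97 rad and velocity of joint nut_turn between -0.15 and 0.15 rad/s and contact force between the fingers and nut above 3 N); the arm keeps its last pose, push and grip.
It fails at once if another rod in the rack is shifted more than 30 mm (distance of any of awl, tamper from where it was at the start of the episode above 0.03 m).
It fails at once if another loose thing on the bench is shifted more than 30 mm (distance of any of tub, jar, brush, spatula, tape, stone from where it was at the start of the episode above 0.03 m).
It also fails if it takes over 64 s, if anything falls off the work surface, if the arm or the gripper's body presses on something with over 40 N, if the wrist force passes 120 N, or if a joint passes its speed limit or range.

## Robot

A 6-joint arm with a two-finger parallel gripper is mounted at the origin on the work surface. World frame = base frame: x ahead of the robot, y to its left, z up, the work surface at z = 0. Lengths are in m, angles in rad, forces in N, time in s.
With the tool pointing down it reaches from about 0.3 to 0.75 m from the base axis. Payload 8.5 kg.
Tool frame: the origin (TCP) lies midway between the tips of the shut fingers; the grasp point (between the pads) lies 19 mm behind it; y points along the fingers, x is the direction in which the jaws open and shut, and the axes are right-handed (so a half turn about y gives the same grasp; the last joint's range is limited). The gripper opens to 88 mm and grips with 3 to 60 N. Pads are 18 mm wide; open, the fingers measure 123 mm over their backs; the gripper's body (75 mm by 187 mm) begins 45 mm behind the grasp point.
Start: joints at [-1.403, 0.381, 1.297, -0, 1.464, -0.215], TCP at [0.205, -0.51, 0.239] pointing down, gripper open.
Joint ranges: [-3.11, 3.11], [-0.89, 2.33], [0.22, 2.48], [-1.42, 4.56], [0.17, 2.85], [-2.88, 2.88]. Speed limits (rad/s): [2.39, 2.39, 3.14, 3.14, 3.14, 3.14].

## Interface

Orientations are given as a unit quaternion [w, x, y, z].
In Python, from plant import * gives the robot as it stands.
- The arm moves only by the tool play_rows, never from a script. Its argument "deltas" is a list of rows, each a list of 3 entries, a list of its own where there are three numbers: the shift along the world's x, y, z scaled (see below), then the turn, a rotation vector about the world's x, y, z scaled (see below), then the opening, from -1 (shut) to 1 (fully open). In form: [[[dx, dy, dz], [rx, ry, rz], hand], ...]. A call has exactly 5 rows; each row shifts and turns the commanded pose from where the row before left it; what a row does not reach is not made up. The controller multiplies each number of a shift by 0.02 m and each number of a turn by 6 degrees. A row lasts 1/12 s, in which the tool goes at most 41.7 mm and 7.16 degrees, less where a joint would pass 70% of its speed; a pose out of reach is approached as far as the arm can. A call with a number of a shift or a turn outside -1 to 1 is refused whole. A call with a gripper value outside its range is refused whole. The fingers move at their own pace and stop on an object; the grip force is fixed at half the most. Time passes only in rows, so rows that do not move let the fingers close, or fill a call up. It gives the time, the measured TCP pose, the force and the opening at its end, in the units of the state.
- get_obs(): the state, without advancing time (a new reading comes with each control period).
- get_image(name): name is "side" or "top" or "wrist"; returns a dict with "frame" (420x560x3 uint8, red, green, blue), "z_map" (420x560 float32, m along the optical axis (not along the pixel's ray), 0 where there is no reading), "fovy" (degrees; the focal length in pixels is half the picture's height over the tangent of half this angle, whatever the lens; pixels are square), "cx", "cy" (the principal point, pixels), "xyz" and "orientation" of the camera in the world; the wrist camera has in their place "tool_from_camera" (4x4, takes a point from camera to tool coordinates, whose origin is the TCP and whose axes are the tool frame's). Camera axes: x right, y up, looking along -z (the intrinsics and any distortion apply to the point x, -y, -z); pixel columns grow to the right and rows downward; lengths in m; the calibration is good to about 2 mm. A picture is of the moment at which its call begins: read the wrist's pose just before it.
- close_job(): hands the job in, once; it reports no verdict.
The state is a dict: "time_s": time; "qpos": joint angles; "joint_vel": joint speeds; "tau": joint torques, N m; "tool_pos": TCP position; "orientation": TCP orientation; "force": force on the tool from outside, world axes, zero at the start; "moment": the same for the moment, N m; "opening": opening from 0.0 (shut) to 1.0 (fully open).
Only numpy, scipy, OpenCV 4.12 (cv2) and the standard library are available. Lean on these libraries where they do the work, as an engineer would, in place of code of your own. Each camera call takes 0.05 s, during which the arm holds its last target. There are 200 camera calls.

## Working session

There is one attempt and no reset: what is moved stays moved. The work goes in short steps, Python scripts to look and compute and a tool call to move; the robot and the scene stay as the last step left them, time stands still between calls to the robot, and variables do not carry over. Pictures are saved under pics/ and viewed, about 8 in all and at most 12, crops included, and the job is handed in when it is done.

Besides the shell and the picture viewer there is one more tool, called after "Call:" in YAML: its name, and indented under it one key for each argument. play_rows: Moves the arm, as the interface text tells. Its arguments: {"type":"object","properties":{"deltas":{"type":"array","items":{"type":"array"}}},"required":["deltas"]}

```bash
mkdir -p pics
cat > h.py <<'E'
from plant import *
import numpy as np, cv2
from scipy.spatial.transform import Rotation as R
def rot(q): return R.from_quat([q[1],q[2],q[3],q[0]]).as_matrix()
def cam(name):
    o=get_obs(); im=get_image(name)
    if 'xyz' in im: P=np.array(im['xyz']); M=rot(im['orientation'])
    else:
        T=np.array(im['tool_from_camera']); Rt=rot(o['orientation'])
        P=np.array(o['tool_pos'])+Rt@T[:3,3]; M=Rt@T[:3,:3]
    return im,P,M,o
def foc(im): return im['frame'].shape[0]/2/np.tan(np.radians(im['fovy'])/2)
def cloud(im,P,M):
    f=foc(im); h,w=im['z_map'].shape; u,v=np.meshgrid(np.arange(w),np.arange(h))
    z=im['z_map']; c=np.stack([(u-im['cx'])/f*z,-(v-im['cy'])/f*z,-z],-1)
    return c@M.T+P
def ray(im,P,M,u,v,z):
    f=foc(im); d=M@np.array([(u-im['cx'])/f,-(v-im['cy'])/f,-1]); return P+d*(z-P[2])/d[2]
def save(im,n,crop=None,s=1):
    a=im['frame'][...,::-1]
    if crop: a=a[crop[1]:crop[3],crop[0]:crop[2]]
    cv2.imwrite('pics/'+n,cv2.resize(a,None,fx=s,fy=s,interpolation=cv2.INTER_CUBIC))
E
python3 - <<'E'
from h import *
a=[]
for n in('top','side'):
    im,P,M,o=cam(n); print(n,P.round(3),M.round(3).tolist(),im['fovy'],im['cx'],im['cy'],[k for k in im]); save(im,n+'.png',s=1.4)
print(o)
E
```

```text
top [0.365 0.028 1.36 ] [[0.021, 0.983, -0.184], [-1.0, 0.017, -0.024], [-0.02, 0.184, 0.983]] 44.3396408962744 274.05593433814613 210.64354537822862 ['frame', 'z_map', 'fovy', 'cx', 'cy', 'xyz', 'orientation']
side [0.007 0.677 0.706] [[-0.719, 0.407, -0.563], [-0.695, -0.422, 0.582], [-0.001, 0.81, 0.586]] 53.39149621636729 281.9896469830046 208.96382587285862 ['frame', 'z_map', 'fovy', 'cx', 'cy', 'xyz', 'orientation']
{'time_s': 0.05, 'qpos': array([-1.40330551e+00,  3.81182245e-01,  1.29820840e+00,  3.81248000e-05,
        1.46358539e+00, -2.15300696e-01]), 'joint_vel': array([ 3.28793291e-04, -9.67471794e-05, -2.61698221e-03,  7.49554301e-05,
       -1.89426790e-03,  4.57401839e-04]), 'tau': array([ 5.03894436e-03, -4.39113522e+01, -2.25210321e+01,  7.16167060e-02,
        3.40079656e-02, -5.29552005e-05]), 'tool_pos': array([ 0.20539359, -0.50993029,  0.23816281]), 'orientation': array([ 0.58634682, -0.5856203 ,  0.39608405, -0.39542849]), 'force': array([-0.30339961,  0.24255674, -0.20808143]), 'moment': array([ 0.00833352, -0.0218461 ,  0.03862227]), 'opening': 0.998664091828061}
```

View pics/top.png

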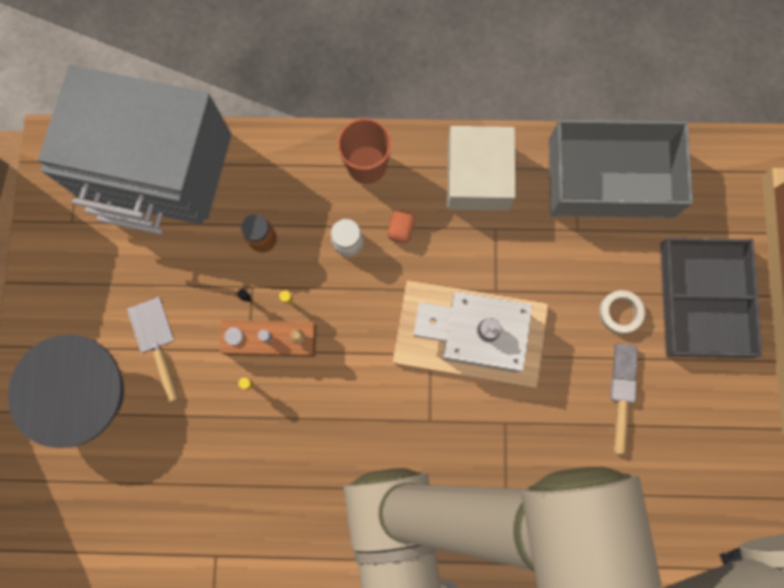

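View pics/side.png

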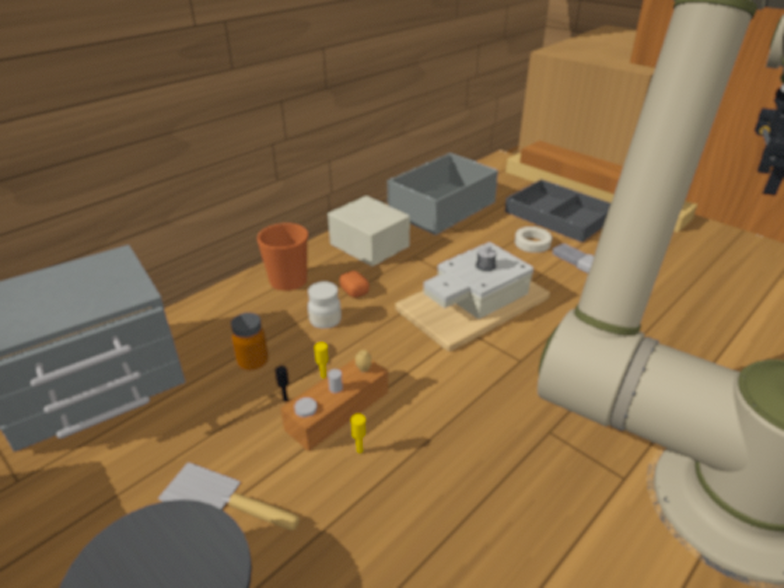

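Top view: the steel pin is in the rack's middle hole at about (264,335), with the tamper on its left (233,337) and the awl on its right (296,337). The flange hole is at (432,320) and the nut at (489,329). Yellow look-alikes stand at (285,296) and (245,383), a black one at (244,294).

Run:
```python
from h import *
im,P,M,o=cam('top'); f=foc(im)
C=cloud(im,P,M); hsv=cv2.cvtColor(im['frame'],cv2.COLOR_RGB2HSV)
print('tool R',rot(o['orientation']).round(3).tolist())
def rect(mask,n,zr):
    m=(mask&(C[...,2]>zr[0])&(C[...,2]<zr[1])).astype(np.uint8)
    k,l,s,c=cv2.connectedComponentsWithStats(m)
    for i in range(1,k):
        if s[i,4]>8:
            p=C[l==i]; r=cv2.minAreaRect((p[:,:2]*1000).astype(np.float32))
            print(n,s[i].tolist(),'mean',p.mean(0).round(4),'rect mm',np.round(r[0],1),np.round(r[1],1),round(r[2],1))
box=np.zeros(C.shape[:2],bool); box[190:280,80:400]=1
rect(box&(hsv[...,1]<60),'plate',(.076,.088))
rect(box,'nut',(.100,.14))
box2=np.zeros_like(box); box2[220:262,150:232]=1
rect(box2,'racktop',(.043,.055)); rect(box2,'heads',(.056,.1))
y=(hsv[...,0]>24)&(hsv[...,0]<34)&(hsv[...,1]>200)&(hsv[...,2]>150)
rect(y,'yellow',(.03,.12))
for n,u,v in(('pin',264,335),('tamper',233,337),('awl',296,337)):
    print(n,ray(im,P,M,u/1.4,v/1.4,.082).round(4),C[round(v/1.4),round(u/1.4)].round(4))
for n,u,v,z in(('hole',432,320,.082),('nut',489,326,.12)): print(n,ray(im,P,M,u/1.4,v/1.4,z).round(4),C[round(v/1.4),round(u/1.4)].round(4))
```

```text
tool R [[0.374, -0.0, 0.928], [-0.928, 0.001, 0.374], [-0.001, -1.0, 0.0]]
plate [296, 209, 84, 56, 2952] mean [ 0.5451 -0.1112  0.0823] rect mm [548.1 -99.9] [199.8 120.4] 81.3
plate [185, 236, 8, 7, 44] mean [0.5272 0.2718 0.0827] rect mm [527.4 271.4] [15.4 19. ] 2.5
plate [80, 257, 5, 10, 18] mean [0.4645 0.5356 0.0863] rect mm [466.6 535.3] [22.7 10.3] 14.9
plate [80, 267, 8, 13, 56] mean [0.4369 0.5278 0.0848] rect mm [436.9 529.1] [30.9 15.5] 13.0
nut [343, 227, 15, 16, 184] mean [ 0.5424 -0.1281  0.116 ] rect mm [ 543.  -128.7] [35.7 34.7] 60.4
racktop [157, 229, 68, 25, 1213] mean [0.527  0.2701 0.0502] rect mm [528.3 272.1] [170.7  61.3] 90.0
heads [161, 234, 13, 12, 99] mean [0.5277 0.3321 0.0598] rect mm [527.8 331.3] [28.7 30.9] 0.7
heads [185, 235, 9, 9, 64] mean [0.5271 0.2704 0.0799] rect mm [528.2 271.4] [19.6 19.2] 2.5
heads [207, 235, 12, 11, 93] mean [0.5275 0.2114 0.0803] rect mm [527.7 214.9] [30.8 24.8] 81.8
pin [0.5268 0.2712 0.082 ] [0.5267 0.2689 0.089 ]
tamper [0.5221 0.3267 0.082 ] [0.5243 0.3333 0.0587]
awl [0.5243 0.2137 0.082 ] [0.5234 0.2145 0.0836]
hole [ 0.5595 -0.0289  0.082 ] [ 0.5687 -0.033   0.0141]
nut [ 0.545  -0.1257  0.12  ] [ 0.5433 -0.1239  0.1295]
```

Call:
play_rows:
  deltas:
    - [[0.4,0.98,-0.05],[0,0,0.28],0]
    - [[0.4,0.98,-0.05],[0,0,0.28],0]
    - [[0.4,0.98,-0.05],[0,0,0.28],0]
    - [[0.4,0.98,-0.05],[0,0,0.28],0]
    - [[0.4,0.98,-0.05],[0,0,0.28],0]

```text
time_s: 0.57
tool_pos: [0.2457, -0.4111, 0.2335]
orientation: [0.614, -0.613, 0.352, -0.351]
force: [0.1, -0.3, -0.3]
opening: 0.644
```

Call:
play_rows:
  deltas:
    - [[0.4,0.98,-0.05],[0,0,0.28],0]
    - [[0.4,0.98,-0.05],[0,0,0.28],0]
    - [[0.4,0.98,-0.05],[0,0,0.28],0]
    - [[0.4,0.98,-0.05],[0,0,0.28],0]
    - [[0.4,0.98,-0.05],[0,0,0.28],0]

```text
time_s: 0.98
tool_pos: [0.2856, -0.3131, 0.2286]
orientation: [0.638, -0.638, 0.306, -0.305]
force: [0.1, -0.4, -0.4]
opening: 0.502
```

Call:
play_rows:
  deltas:
    - [[0.4,0.98,-0.05],[0,0,0.28],0]
    - [[0.4,0.98,-0.05],[0,0,0.28],0]
    - [[0.4,0.98,-0.05],[0,0,0.28],0]
    - [[0.4,0.98,-0.05],[0,0,0.28],0]
    - [[0.4,0.98,-0.05],[0,0,0.28],0]

```text
time_s: 1.4
tool_pos: [0.3256, -0.2151, 0.2236]
orientation: [0.658, -0.658, 0.258, -0.258]
force: [0.1, -0.6, -0.3]
opening: 0.5
```

Call:
play_rows:
  deltas:
    - [[0.4,0.98,-0.05],[0,0,0.28],0]
    - [[0.4,0.98,-0.05],[0,0,0.28],0]
    - [[0.4,0.98,-0.05],[0,0,0.28],0]
    - [[0.4,0.98,-0.05],[0,0,0.28],0]
    - [[0.4,0.98,-0.05],[0,0,0.28],0]

```text
time_s: 1.82
tool_pos: [0.3656, -0.1171, 0.2186]
orientation: [0.676, -0.675, 0.209, -0.209]
force: [0.8, -0.3, 0.9]
opening: 0.5
```

Call:
play_rows:
  deltas:
    - [[0.4,0.98,-0.05],[0,0,0.28],0]
    - [[0.4,0.98,-0.05],[0,0,0.28],0]
    - [[0.4,0.98,-0.05],[0,0,0.28],0]
    - [[0.4,0.98,-0.05],[0,0,0.28],0]
    - [[0.4,0.98,-0.05],[0,0,0.28],0]

```text
time_s: 2.23
tool_pos: [0.4056, -0.0191, 0.2136]
orientation: [0.689, -0.689, 0.159, -0.159]
force: [0.1, -0.1, -0.0]
opening: 0.497
```

Call:
play_rows:
  deltas:
    - [[0.4,0.98,-0.05],[0,0,0.28],0]
    - [[0.4,0.98,-0.05],[0,0,0.28],0]
    - [[0.4,0.98,-0.05],[0,0,0.28],0]
    - [[0.4,0.98,-0.05],[0,0,0.28],0]
    - [[0.4,0.98,-0.05],[0,0,0.28],0]

```text
time_s: 2.65
tool_pos: [0.4456, 0.0789, 0.2086]
orientation: [-0.699, 0.699, -0.108, 0.108]
force: [0.3, -0.6, -0.0]
opening: 0.501
```

Call:
play_rows:
  deltas:
    - [[0.4,0.98,-0.05],[0,0,0.28],0]
    - [[0.4,0.98,-0.05],[0,0,0.28],0]
    - [[0.4,0.98,-0.05],[0,0,0.28],0]
    - [[0.4,0.98,-0.05],[0,0,0.28],0]
    - [[0.4,0.98,-0.05],[0,0,0.28],0]

```text
time_s: 3.07
tool_pos: [0.4856, 0.1769, 0.2035]
orientation: [-0.705, 0.705, -0.057, 0.056]
force: [-0.7, 0.6, -0.6]
opening: 0.5
```

Call:
play_rows:
  deltas:
    - [[0.42,0.94,0],[0,0,0.306],0]
    - [[0.42,0.94,0],[0,0,0.306],0]
    - [[0.42,0.94,0],[0,0,0.306],0]
    - [[0.42,0.94,0],[0,0,0.306],0]
    - [[0.42,0.94,0],[0,0,0.306],0]

```text
time_s: 3.48
tool_pos: [0.5276, 0.2708, 0.2034]
orientation: [-0.707, 0.707, -0.0, -0.0]
force: [-0.1, 0.0, -0.3]
opening: 0.496
```

Run:
```python
from h import *
im,P,M,o=cam('wrist'); save(im,'w1.png'); C=cloud(im,P,M); np.savez('w1.npz',C=C,f=im['frame'])
print(o['tool_pos'],o['orientation'],P,M.round(3).tolist(),im['fovy'],o['qpos'])
z=C[...,2]
for lo,hi in((.072,.09),(.046,.054),(.055,.062)):
    m=((z>lo)&(z<hi)&(im['z_map']>0)).astype(np.uint8); k,l,s,c=cv2.connectedComponentsWithStats(m)
    for i in range(1,k):
        if s[i,4]>150:
            p=C[l==i]; r=cv2.minAreaRect((p[:,:2]*1000).astype(np.float32)); print(lo,s[i].tolist(),p.mean(0).round(4),np.median(p[:,2]).round(4),np.round(r[0],1),np.round(r[1],1),r[2])
```

```text
[0.52759465 0.27080338 0.20344059] [-7.07029149e-01  7.07184326e-01 -1.72903977e-04 -2.84237737e-04] [0.52753197 0.34969442 0.34917208] [[1.0, -0.0, -0.0], [0.001, 0.952, 0.305], [0.0, -0.305, 0.952]] 63.012325065422594 [ 2.74776796e-01  4.82319398e-01  1.23289564e+00 -3.62328267e-05
  1.42705940e+00  2.74624548e-01]
0.072 [364, 135, 25, 22, 164] [0.6022 0.3169 0.0725] 0.0724 [602.3 316.6] [19.2 16.4] 6.7772417068481445
0.072 [494, 139, 66, 66, 1787] [0.7142 0.3011 0.0866] 0.0891 [718.9 297.5] [41.9 48.6] 13.560534477233887
0.072 [269, 188, 24, 27, 492] [0.5261 0.2732 0.0813] 0.0819 [526.1 272.4] [19.1 19.2] 21.544944763183594
0.072 [355, 226, 22, 21, 171] [0.5999 0.2386 0.0726] 0.0725 [600.  238.9] [17.4 18.1] 51.223777770996094
0.072 [267, 252, 29, 28, 647] [0.5263 0.2154 0.0811] 0.0812 [526.4 212.2] [24.9 25.2] 18.575153350830078
0.046 [245, 94, 73, 184, 9808] [0.5262 0.279  0.05  ] 0.05 [526.1 271.2] [ 60.2 170.2] 0.1165735051035881
0.046 [472, 132, 41, 61, 313] [0.7021 0.3039 0.0499] 0.05 [706.6 301.9] [54.1 21.8] 76.32030487060547
0.055 [262, 105, 38, 40, 1162] [0.526  0.3321 0.0579] 0.0579 [526.  331.8] [31.3 30.5] 43.482032775878906
0.055 [477, 133, 56, 65, 500] [0.705  0.3034 0.059 ] 0.0593 [712.1 300.2] [55.3 33.3] 78.04431915283203
```

View pics/w1.png

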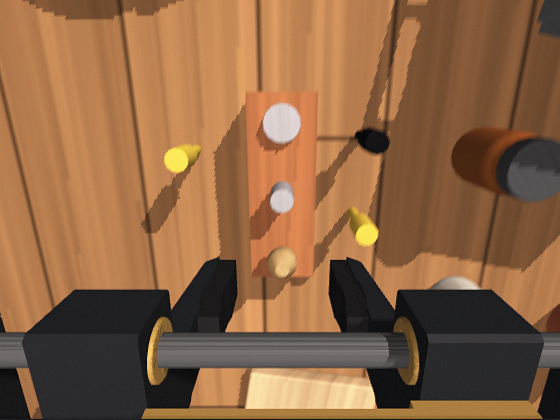

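The wrist view shows the pin head at (282,200), between the tamper above it and the awl below. That puts it at about (0.526, 0.272), which agrees with the rack centre.

Call:
play_rows:
  deltas:
    - [[-0.07,0.05,-0.9],[0,0,0],0]
    - [[0,0,-0.9],[0,0,0],0]
    - [[0,0,-0.9],[0,0,0],0]
    - [[0,0,-0.9],[0,0,0],0]
    - [[0,0,-0.9],[0,0,0],0]

```text
time_s: 3.95
tool_pos: [0.5258, 0.2706, 0.1127]
orientation: [-0.707, 0.707, -0.001, 0.0]
force: [0.2, 0.4, 0.0]
opening: 0.499
```

Call:
play_rows:
  deltas:
    - [[0,0,-0.8],[0,0,0],0]
    - [[0,0,-0.8],[0,0,0],0]
    - [[0,0,-0.8],[0,0,0],0]
    - [[0,0,-0.4],[0,0,0],0]
    - [[0,0,-0.07],[0,0,0],0]

```text
time_s: 4.37
tool_pos: [0.5253, 0.2704, 0.0548]
orientation: [-0.707, 0.707, -0.002, -0.0]
force: [0.4, 0.1, -0.4]
opening: 0.503
```

Call:
play_rows:
  deltas:
    - [[0,0,0],[0,0,0],-1]
    - [[0,0,0],[0,0,0],-1]
    - [[0,0,0],[0,0,0],-1]
    - [[0,0,0],[0,0,0],-1]
    - [[0,0,0],[0,0,0],-1]

```text
time_s: 4.78
tool_pos: [0.5264, 0.2709, 0.0572]
orientation: [0.707, -0.707, 0.0, -0.001]
force: [-1.0, -0.5, 3.7]
opening: 0.22
```

Call:
play_rows:
  deltas:
    - [[0,0,0],[0,0,0],-1]
    - [[0,0,0],[0,0,0],-1]
    - [[0,0,0],[0,0,0],-1]
    - [[0,0,0],[0,0,0],-1]
    - [[0,0,0],[0,0,0],-1]

```text
time_s: 5.2
tool_pos: [0.5264, 0.2709, 0.0571]
orientation: [0.707, -0.707, 0.0, -0.001]
force: [-0.6, -1.0, 5.9]
opening: 0.217
```

Call:
play_rows:
  deltas:
    - [[0,0,0.5],[0,0,0],-1]
    - [[0,0,1],[0,0,0],-1]
    - [[0,0,1],[0,0,0],-1]
    - [[0,0,1],[0,0,0],-1]
    - [[0,0,1],[0,0,0],-1]

```text
time_s: 5.62
tool_pos: [0.5258, 0.2708, 0.1477]
orientation: [-0.707, 0.707, -0.001, 0.0]
force: [0.6, -0.6, -0.6]
opening: 0.216
```

Call:
play_rows:
  deltas:
    - [[0,0,1],[0,0,0],-1]
    - [[0.11,-0.5,1],[0,0,0],-1]
    - [[0.11,-1,0.3],[0,0,0],-1]
    - [[0.11,-1,0],[0,0,0],-1]
    - [[0.11,-1,0],[0,0,0],-1]

```text
time_s: 6.03
tool_pos: [0.5347, 0.2002, 0.1934]
orientation: [0.707, -0.707, -0.0, -0.001]
force: [0.4, -0.4, -1.0]
opening: 0.218
```

Call:
play_rows:
  deltas:
    - [[0.11,-1,0],[0,0,0],-1]
    - [[0.11,-1,0],[0,0,0],-1]
    - [[0.11,-1,0],[0,0,0],-1]
    - [[0.11,-1,0],[0,0,0],-1]
    - [[0.11,-1,0],[0,0,0],-1]

```text
time_s: 6.45
tool_pos: [0.5456, 0.0999, 0.1928]
orientation: [0.707, -0.707, 0.001, -0.0]
force: [0.9, 1.2, -0.3]
opening: 0.219
```

Call:
play_rows:
  deltas:
    - [[0.11,-1,0],[0,0,0],-1]
    - [[0.11,-1,0],[0,0,0],-1]
    - [[0.11,-1,0],[0,0,0],-1]
    - [[0.11,-1,0],[0,0,0],-1]
    - [[0.11,-1,0],[0,0,0],-1]

```text
time_s: 6.87
tool_pos: [0.5566, -0.0001, 0.1927]
orientation: [0.707, -0.707, 0.001, -0.0]
force: [-0.4, 0.5, -0.8]
opening: 0.218
```

Call:
play_rows:
  deltas:
    - [[0.11,-1,0],[0,0,0],-1]
    - [[0,-0.5,0],[0,0,0],-1]
    - [[0,0,0],[0,0,0],-1]
    - [[0,0,0],[0,0,0],-1]
    - [[0,0,0],[0,0,0],-1]

```text
time_s: 7.28
tool_pos: [0.5588, -0.0282, 0.1925]
orientation: [0.707, -0.707, 0.0, -0.0]
force: [0.3, 0.6, -0.9]
opening: 0.218
```

Run:
```python
from h import *
im,P,M,o=cam('wrist'); save(im,'w2.png',crop=(180,120,400,330),s=2.6); C=cloud(im,P,M); np.savez('w2.npz',C=C,f=im['frame'],zm=im['z_map'],P=P,M=M,cx=im['cx'],cy=im['cy'],F=foc(im))
print(o['tool_pos'],o['orientation'],o['opening'],P,foc(im),im['cx'],im['cy'])
```

```text
[ 0.55880531 -0.02820157  0.19246   ] [ 7.07242917e-01 -7.06970480e-01  3.77716570e-04 -2.31132882e-04] 0.2182031869567359 [0.55875877 0.05060115 0.33823916] 342.6061344964322 282.606757986802 212.2006311201648
```

View pics/w2.png

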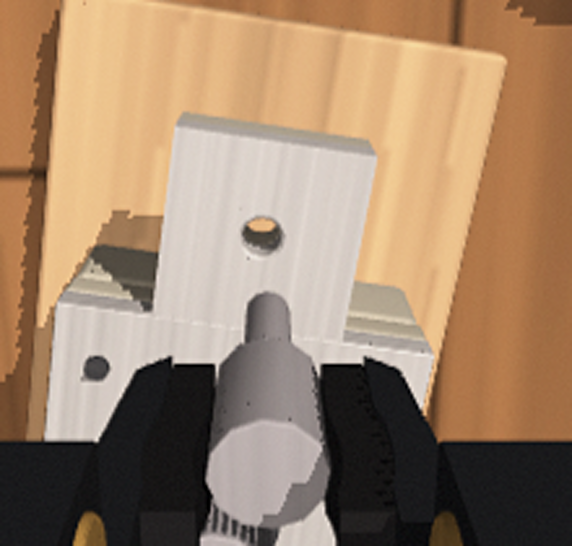

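The flange hole shows at crop (262,235), with the pin straight in the jaws and its foot at (268,297).

Run:
```python
import numpy as np,cv2
d=np.load('w2.npz'); C=d['C'];F=d['F'];P=d['P'];M=d['M']
def ray(u,v,z):
    r=M@np.array([(u-d['cx'])/F,-(v-d['cy'])/F,-1]); return P+r*(z-P[2])/r[2]
z=C[...,2]
# hole: pixels in window not at plate height
w=np.zeros(z.shape,bool); w[195:225,265:297]=1
m=(w&(np.abs(z-.082)>.004)).astype(np.uint8); k,l,s,c=cv2.connectedComponentsWithStats(m)
i=1+np.argmax(s[1:,4]); cn,_=cv2.findContours((l==i).astype(np.uint8),0,1); e=cv2.fitEllipse(cn[0]); print('plate z',np.median(z[w&~m.astype(bool)]),s[i],e,ray(*e[0],.082))
cp=np.array([ray(*p[0],.082)[:2] for p in cn[0]])*1000; print(cv2.minEnclosingCircle(cp.astype(np.float32)))
w=np.zeros(z.shape,bool); w[230:330,255:310]=1
for zz in np.arange(.146,.226,.006):
    q=C[w&(np.abs(z-zz)<.003)&(np.abs(C[...,0]-.559)<.0125)]
    if len(q)>10: print(round(zz,3),len(q),'x',q[:,0].min().round(4),q[:,0].max().round(4),'mid',((q[:,0].min()+q[:,0].max())/2).round(4),'ymax',q[:,1].max().round(4))
t=C[w&(z>.2)]; print('top',np.percentile(t[:,2],[5,50,95]),t[t[:,2]>np.percentile(t[:,2],95)-.002].mean(0))
# plate edges direction
m=((np.abs(z-.082)<.002)).astype(np.uint8); q=C[m>0]; print(cv2.minAreaRect((q[q[:,1]>-.055][:,:2]*1000).astype(np.float32)))
```

```text
plate z 0.08190022219793813 [273 204  15  14 155] ((280.0870666503906, 210.38377380371094), (12.358827590942383, 14.127790451049805), 95.81343841552734) [ 0.55691262 -0.02988713  0.082     ]
((556.8925170898438, -30.265960693359375), 5.730289936065674)
0.152 56 x 0.5538 0.5632 mid 0.5585 ymax -0.0219
0.158 67 x 0.5539 0.5636 mid 0.5588 ymax -0.0218
0.164 75 x 0.5541 0.5635 mid 0.5588 ymax -0.0216
0.17 70 x 0.5542 0.5634 mid 0.5588 ymax -0.0217
0.176 15 x 0.5559 0.5617 mid 0.5588 ymax -0.0218
0.188 164 x 0.5495 0.5683 mid 0.5589 ymax -0.0168
0.194 296 x 0.5466 0.5711 mid 0.5589 ymax -0.0165
0.2 329 x 0.5465 0.5707 mid 0.5586 ymax -0.0165
0.206 355 x 0.5468 0.5703 mid 0.5585 ymax -0.0162
0.212 539 x 0.5473 0.5699 mid 0.5586 ymax -0.0162
0.218 1832 x 0.5477 0.5696 mid 0.5587 ymax -0.0165
top [0.20243996 0.21658609 0.21811064] [ 0.55846844 -0.0257737   0.21831813]
((541.8340454101562, -25.82976722717285), (58.36692428588867, 97.59308624267578), 89.966796875)
```

Call:
play_rows:
  deltas:
    - [[-0.095,-0.17,-0.5],[0,0,0],-1]
    - [[0,0,-0.8],[0,0,0],-1]
    - [[0,0,-0.8],[0,0,0],-1]
    - [[0,0,-0.5],[0,0,0],-1]
    - [[0,0,0],[0,0,0],-1]

```text
time_s: 7.75
tool_pos: [0.5562, -0.0316, 0.1385]
orientation: [0.707, -0.707, 0.002, 0.001]
force: [-0.1, 0.1, -1.0]
opening: 0.217
```

Run:
```python
from h import *
im,P,M,o=cam('wrist'); save(im,'w3.png',crop=(220,160,340,330),s=3.4); C=cloud(im,P,M); z=C[...,2]
print(o['tool_pos'],o['force'])
w=np.zeros(z.shape,bool); w[150:260,240:320]=1
for a,b in ((.098,.104),(.106,.112),(.135,.15)):
    q=C[w&(z>a)&(z<b)&(np.abs(C[...,0]-.557)<.0125)]
    if len(q)>5: print(a,len(q),q[:,0].min().round(4),q[:,0].max().round(4),q[:,1].max().round(4))
```

```text
[ 0.55623023 -0.0316217   0.1385214 ] [-0.08091714  0.06698555 -1.04906066]
0.098 61 0.5512 0.561 -0.0253
0.106 72 0.5513 0.5609 -0.0249
0.135 160 0.5488 0.5631 -0.0198
```

View pics/w3.png

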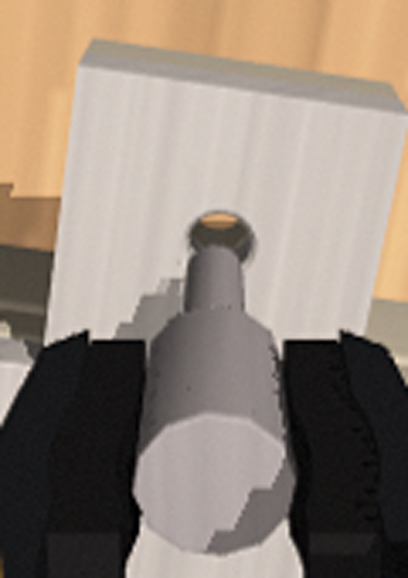

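Call:
play_rows:
  deltas:
    - [[0,0,-0.2],[0,0,0],-1]
    - [[0,0,0],[0,0,0],-1]
    - [[0,0,0],[0,0,0],-1]
    - [[0,0,0],[0,0,0],-1]
    - [[0,0,0],[0,0,0],-1]

```text
time_s: 8.22
tool_pos: [0.5573, -0.0326, 0.1367]
orientation: [-0.707, 0.707, -0.0, 0.001]
force: [-0.3, 0.1, -2.1]
opening: 0.221
```

Run:
```python
from h import *
im,P,M,o=cam('wrist'); C=cloud(im,P,M); z=C[...,2]
print(o['tool_pos'],o['force'])
w=np.zeros(z.shape,bool); w[150:260,240:320]=1
for a,b in ((.092,.098),(.1,.108),(.135,.15)):
    q=C[w&(z>a)&(z<b)&(np.abs(C[...,0]-.557)<.0125)]
    if len(q)>5: print(a,len(q),q[:,0].min().round(4),q[:,0].max().round(4),q[:,1].max().round(4))
w[:]=0; w[195:245,265:305]=1
m=w&(z<.078)&(z>0.0); v,u=np.where(m); print(len(u),u.min(),u.max(),v.min(),v.max())
for uv in ((u.min()-.5,np.median(v[u==u.min()])),(u.max()+.5,np.median(v[u==u.max()])),(np.median(u[v==v.min()]),v.min()-.5)): print(ray(im,P,M,*uv,.082).round(4))
```

```text
[ 0.55727232 -0.03262583  0.13673359] [-0.34228326  0.14882089 -2.13486081]
0.092 43 0.5523 0.5618 -0.0265
0.1 90 0.5524 0.5622 -0.026
0.135 116 0.5509 0.5636 -0.021
175 273 291 222 235
[ 0.5511 -0.0293  0.082 ]
[ 0.5629 -0.0297  0.082 ]
[ 0.557  -0.0241  0.082 ]
```

Call:
play_rows:
  deltas:
    - [[0,0.05,-0.1],[0,0,0],-1]
    - [[0,0,-0.2],[0,0,0],-1]
    - [[0,0,-0.2],[0,0,0],-1]
    - [[0,0,-0.2],[0,0,0],-1]
    - [[0,0,-0.2],[0,0,0],-1]

```text
time_s: 8.68
tool_pos: [0.557, -0.0316, 0.1177]
orientation: [0.707, -0.707, 0.001, -0.0]
force: [0.8, -0.3, -0.5]
opening: 0.217
```

Call:
play_rows:
  deltas:
    - [[0,0,-0.1],[0,0,0],-1]
    - [[0,0,0],[0,0,0],-1]
    - [[0,0,0],[0,0,0],-1]
    - [[0,0,0],[0,0,0],-1]
    - [[0,0,0],[0,0,0],-1]

```text
time_s: 9.1
tool_pos: [0.5572, -0.0316, 0.1166]
orientation: [-0.707, 0.707, -0.0, 0.001]
force: [-0.3, 0.1, -2.2]
opening: 0.215
```

Call:
play_rows:
  deltas:
    - [[0,0,-0.25],[0,0,0],-1]
    - [[0,0,-0.25],[0,0,0],-1]
    - [[0,0,-0.25],[0,0,0],-1]
    - [[0,0,-0.25],[0,0,0],-1]
    - [[0,0,-0.1],[0,0,0],-1]

```text
time_s: 9.52
tool_pos: [0.5567, -0.0315, 0.0933]
orientation: [0.707, -0.707, 0.001, -0.0]
force: [-0.0, 0.1, -0.9]
opening: 0.217
```

Call:
play_rows:
  deltas:
    - [[0,0,-0.1],[0,0,0],-1]
    - [[0,0,-0.1],[0,0,0],-1]
    - [[0,0,-0.1],[0,0,0],-1]
    - [[0,0,-0.05],[0,0,0],-1]
    - [[0,0,0],[0,0,0],-1]

```text
time_s: 9.93
tool_pos: [0.5573, -0.0316, 0.0891]
orientation: [-0.707, 0.707, 0.0, 0.001]
force: [-4.5, 0.3, 13.2]
opening: 0.215
```

Call:
play_rows:
  deltas:
    - [[0,0,0],[0,0,0],0]
    - [[0,0,0],[0,0,0],0]
    - [[0,0,0],[0,0,0],0]
    - [[0,0,0],[0,0,0],0]
    - [[0,0,0.5],[0,0,0],0]

```text
time_s: 10.35
tool_pos: [0.5563, -0.0314, 0.096]
orientation: [0.707, -0.707, 0.002, 0.001]
force: [-0.4, -0.5, 0.6]
opening: 0.498
```

Call:
play_rows:
  deltas:
    - [[0,0,1],[0,0,0],0]
    - [[0,0,1],[0,0,0],0]
    - [[0,0,1],[0,0,0],0]
    - [[-0.1,-1,1],[0,0,0],0.2]
    - [[-0.1,-1,1],[0,0,0],0.2]

```text
time_s: 10.77
tool_pos: [0.553, -0.0714, 0.1991]
orientation: [-0.707, 0.707, 0.0, 0.0]
force: [-0.1, -0.4, 0.3]
opening: 0.601
```

Call:
play_rows:
  deltas:
    - [[-0.2,-1,0],[0,0,0],0.2]
    - [[-0.2,-1,0],[0,0,0],0.2]
    - [[-0.1,-0.8,0],[0,0,0],0.2]
    - [[0,0,0],[0,0,0],0.2]
    - [[0,0,0],[0,0,0],0.2]

```text
time_s: 11.18
tool_pos: [0.543, -0.1279, 0.1978]
orientation: [0.707, -0.707, 0.001, -0.001]
force: [0.1, -0.8, -0.0]
opening: 0.601
```

Run:
```python
from h import *
im,P,M,o=cam('wrist'); save(im,'w4.png',crop=(160,60,400,330),s=2.2); C=cloud(im,P,M); z=C[...,2]
print(o['tool_pos'],o['force'],o['qpos'])
for n,a,b in(('pin',.108,.118),('nut',.1,.122),('stud',.124,.135)):
    m=((z>a)&(z<b)&(im['z_map']>.1)).astype(np.uint8); m[290:]=0; k,l,s,c=cv2.connectedComponentsWithStats(m)
    for i in range(1,k):
        if s[i,4]>60:
            p=C[l==i]; zt=np.percentile(p[:,2],80); q=p[p[:,2]>zt-.003]; r=cv2.minEnclosingCircle((q[:,:2]*1000).astype(np.float32)); print(n,s[i].tolist(),p.mean(0).round(4),zt.round(4),np.round(r[0],1),r[1])
```

```text
[ 0.54304362 -0.12787147  0.19775603] [ 0.08828567 -0.78326376 -0.03483934] [-4.43566681e-01  4.26698580e-01  1.34586743e+00  2.35462603e-04
  1.36887047e+00 -4.40735559e-01]
pin [289, 54, 32, 35, 842] [ 0.557  -0.0305  0.1137] 0.1144 [557.2 -30.5] 9.897210121154785
pin [255, 195, 52, 50, 1661] [ 0.5417 -0.1274  0.1144] 0.1153 [ 541.7 -129.4] 18.400981903076172
nut [289, 54, 32, 35, 860] [ 0.5569 -0.0307  0.1135] 0.1144 [557.2 -30.5] 9.897210121154785
nut [255, 192, 52, 53, 1824] [ 0.5418 -0.1264  0.1138] 0.1153 [ 541.7 -129.4] 18.400981903076172
stud [272, 218, 18, 19, 244] [ 0.5417 -0.1288  0.1276] 0.1283 [ 541.7 -129.3] 5.96828556060791
```

View pics/w4.png

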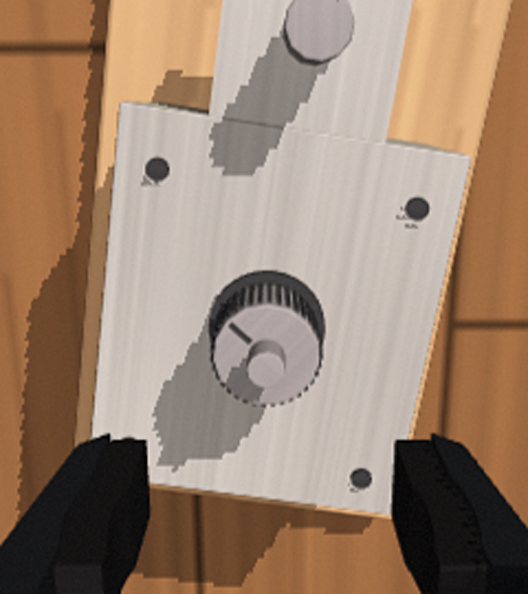

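The pin is home: its head top is at 0.1144 and its centre at (0.557, -0.0305). The nut axis is at (0.5417, -0.1293), with the scribed line pointing to about 138°, so the nut is roughly 2.6–2.9 rad open. I'll turn the wrist +60° first, descend and grip.

Call:
play_rows:
  deltas:
    - [[-0.065,-0.07,0],[0,0,1],0.2]
    - [[0,0,0],[0,0,1],0.2]
    - [[0,0,0],[0,0,1],0.2]
    - [[0,0,0],[0,0,1],0.2]
    - [[0,0,0],[0,0,1],0.2]

```text
time_s: 11.65
tool_pos: [0.542, -0.1277, 0.1975]
orientation: [0.683, -0.682, -0.185, 0.185]
force: [0.0, -0.3, -0.4]
opening: 0.601
```

Call:
play_rows:
  deltas:
    - [[0,0,-0.3],[0,0,1],0.2]
    - [[0,0,-0.6],[0,0,1],0.2]
    - [[0,0,-0.6],[0,0,1],0.2]
    - [[0,0,-0.6],[0,0,1],0.2]
    - [[0,0,-0.6],[0,0,1],0.2]

```text
time_s: 12.07
tool_pos: [0.542, -0.1277, 0.143]
orientation: [0.612, -0.611, -0.355, 0.355]
force: [0.2, 0.7, 0.3]
opening: 0.604
```

Call:
play_rows:
  deltas:
    - [[0,0,-0.6],[0,0,0],0.2]
    - [[0,0,-0.6],[0,0,0],0.2]
    - [[0,0,-0.6],[0,0,0],0.2]
    - [[0,0,-0.6],[0,0,0],0.2]
    - [[0,0,-0.2],[0,0,0],0.2]

```text
time_s: 12.48
tool_pos: [0.5414, -0.1276, 0.09]
orientation: [0.613, -0.612, -0.353, 0.354]
force: [-0.6, 0.2, -0.1]
opening: 0.602
```

Call:
play_rows:
  deltas:
    - [[0,0,0],[0,0,0],0.2]
    - [[0,0,0],[0,0,0],-1]
    - [[0,0,0],[0,0,0],-1]
    - [[0,0,0],[0,0,0],-1]
    - [[0,0,0],[0,0,0],-1]

```text
time_s: 12.9
tool_pos: [0.542, -0.1292, 0.092]
orientation: [-0.612, 0.613, 0.353, -0.353]
force: [-0.7, -1.5, 1.7]
opening: 0.389
```

Run:
```python
from h import *
o=get_obs(); print(o); print(rot(o['orientation']).round(3))
```

```text
{'time_s': 12.9, 'qpos': array([-4.46327487e-01,  5.40366129e-01,  1.49254370e+00, -4.09228504e-04,
        1.10754859e+00, -1.49187621e+00]), 'joint_vel': array([-0.00219378, -0.00084359,  0.00067   ,  0.00400027, -0.00151371,
       -0.00323338]), 'tau': array([ 7.85034634e-01, -4.61354077e+01, -1.74111074e+01,  2.53488449e-01,
       -1.38446724e-02,  1.37440983e-02]), 'tool_pos': array([ 0.54200096, -0.12920664,  0.09200282]), 'orientation': array([-0.61222748,  0.61303522,  0.35322457, -0.35298406]), 'force': array([-0.65495527, -1.52792041,  1.69612571]), 'moment': array([-0.12317185,  0.02469191,  0.0648762 ]), 'opening': 0.38854426540881537}
[[ 0.501  0.001 -0.865]
 [ 0.865 -0.001  0.501]
 [-0.    -1.    -0.001]]
```

Call:
play_rows:
  deltas:
    - [[0,0,-0.006],[0,0,-0.5],-1]
    - [[0,0,-0.006],[0,0,-1],-1]
    - [[0,0,-0.006],[0,0,-1],-1]
    - [[0,0,-0.006],[0,0,-1],-1]
    - [[0,0,-0.006],[0,0,-1],-1]

```text
time_s: 13.32
tool_pos: [0.542, -0.1293, 0.0916]
orientation: [-0.678, 0.679, 0.199, -0.198]
force: [-1.5, -0.6, 3.9]
opening: 0.389
```

Call:
play_rows:
  deltas:
    - [[0,0,-0.006],[0,0,-1],-1]
    - [[0,0,-0.006],[0,0,-1],-1]
    - [[0,0,-0.006],[0,0,-1],-1]
    - [[0,0,-0.006],[0,0,-1],-1]
    - [[0,0,-0.006],[0,0,-1],-1]

```text
time_s: 13.73
tool_pos: [0.5418, -0.1293, 0.0911]
orientation: [-0.707, 0.707, 0.016, -0.016]
force: [-2.9, -1.4, 5.9]
opening: 0.388
```

Call:
play_rows:
  deltas:
    - [[0,0,-0.006],[0,0,-1],-1]
    - [[0,0,-0.006],[0,0,-1],-1]
    - [[0,0,-0.006],[0,0,-1],-1]
    - [[0,0,-0.006],[0,0,-1],-1]
    - [[0,0,-0.006],[0,0,-1],-1]

```text
time_s: 14.15
tool_pos: [0.5417, -0.1293, 0.0906]
orientation: [-0.687, 0.687, -0.167, 0.168]
force: [-3.9, -1.9, 7.7]
opening: 0.392
```

```bash
cat > st.py <<'E'
from h import *
o=get_obs(); X=rot(o['orientation'])[:,0]
print('t',o['time_s'],'jaw',np.degrees(np.arctan2(X[1],X[0])).round(2),'q6',o['qpos'][5].round(3),'pos',o['tool_pos'].round(4),'F',o['force'].round(1),'Mo',o['moment'].round(3),'open',o['opening'].round(3))
E
cat > line.py <<'E'
import sys
from h import *
im,P,M,o=cam('wrist'); save(im,sys.argv[1],crop=(200,130,360,330),s=3)
E
python3 st.py; python3 line.py w5.png
```

```text
Traceback (most recent call last):
  File "st.py", line 3, in <module>
    print('t',o['time_s'],'jaw',np.degrees(np.arctan2(X[1],X[0])).round(2),'q6',o['qpos'][5].round(3),'pos',o['tool_pos'].round(4),'F',o['force'].round(1),'Mo',o['moment'].round(3),'open',o['opening'].round(3))
                                                                                                                                                                                            ^^^^^^^^^^^^^^^^^^
AttributeError: 'float' object has no attribute 'round'
```

View pics/w5.png

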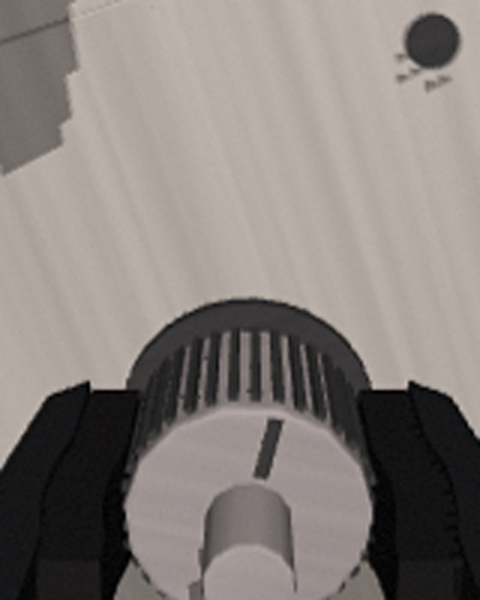

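The scribed line points up and slightly right at crop (268,448). It has turned with the jaws, so there was no slip.

Call:
play_rows:
  deltas:
    - [[0,0,-0.003],[0,0,-1],-1]
    - [[0,0,-0.003],[0,0,-1],-1]
    - [[0,0,-0.003],[0,0,-1],-1]
    - [[0,0,-0.003],[0,0,-1],-1]
    - [[0,0,-0.003],[0,0,-1],-1]

```text
time_s: 14.62
tool_pos: [0.5415, -0.1292, 0.0902]
orientation: [-0.62, 0.621, -0.339, 0.34]
force: [-4.6, -0.0, 6.6]
opening: 0.386
```

```bash
sed -i "s/o\['opening'\].round(3)/o['opening']/" st.py; python3 st.py
```

```text
t 14.6167 jaw -57.38 q6 0.555 pos [ 0.5415 -0.1292  0.0902] F [-4.6 -0.   6.6] Mo [-0.15   0.717  0.09 ] open 0.38648283787555376
```

Call:
play_rows:
  deltas:
    - [[0,0,-0.003],[0,0,-0.8],-1]
    - [[0,0,-0.003],[0,0,-0.8],-1]
    - [[0,0,-0.003],[0,0,-0.8],-1]
    - [[0,0,-0.003],[0,0,-0.5],-1]
    - [[0,0,-0.003],[0,0,-0.5],-1]

```text
time_s: 15.03
tool_pos: [0.5415, -0.1291, 0.0899]
orientation: [-0.551, 0.551, -0.443, 0.443]
force: [-4.0, -0.2, 6.4]
opening: 0.387
```

```bash
python3 st.py
```

```text
t 15.0333 jaw -77.64 q6 0.909 pos [ 0.5415 -0.1291  0.0899] F [-4.  -0.2  6.4] Mo [-0.006  0.72   0.034] open 0.38728835479638146
```

Call:
play_rows:
  deltas:
    - [[0,0,-0.003],[0,0,-0.4],-1]
    - [[0,0,-0.003],[0,0,-0.4],-1]
    - [[0,0,-0.003],[0,0,-0.4],-1]
    - [[0,0,-0.003],[0,0,-0.4],-1]
    - [[0,0,-0.003],[0,0,-0.4],-1]

```text
time_s: 15.45
tool_pos: [0.5419, -0.1291, 0.0898]
orientation: [-0.502, 0.502, -0.498, 0.498]
force: [-0.0, 1.6, 6.4]
opening: 0.391
```

```bash
python3 st.py
```

```text
t 15.45 jaw -89.53 q6 1.117 pos [ 0.5419 -0.1291  0.0898] F [-0.   1.6  6.4] Mo [0.205 0.144 0.711] open 0.3913390365286096
```

Call:
play_rows:
  deltas:
    - [[0,0,0],[0,0,-0.3],-1]
    - [[0,0,0],[0,0,-0.3],-1]
    - [[0,0,0],[0,0,0],-1]
    - [[0,0,0],[0,0,0],-1]
    - [[0,0,0],[0,0,0],-1]

```text
time_s: 15.87
tool_pos: [0.5426, -0.1292, 0.0898]
orientation: [-0.487, 0.486, -0.512, 0.514]
force: [1.1, 0.3, 5.4]
opening: 0.387
```

```bash
python3 st.py;python3 line.py w6.png
```

```text
t 15.8667 jaw -93.0 q6 1.177 pos [ 0.5426 -0.1292  0.0898] F [1.1 0.3 5.4] Mo [ 0.172 -0.114  0.624] open 0.3865573709378857
```

View pics/w6.png

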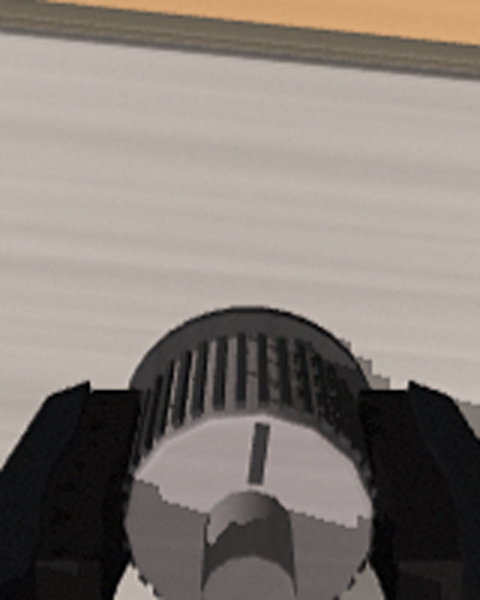

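The line is at crop (258,455), about −10° in the world frame and along the mould's x. It stayed put while the jaws slipped against 0.65 N m, so the nut is bottomed. I'll back it off about 92°.

Call:
play_rows:
  deltas:
    - [[0,0,0],[0,0,0.3],-1]
    - [[0,0,0.004],[0,0,1],-1]
    - [[0,0,0.004],[0,0,1],-1]
    - [[0,0,0.004],[0,0,1],-1]
    - [[0,0,0.004],[0,0,1],-1]

```text
time_s: 16.33
tool_pos: [0.5425, -0.1288, 0.0901]
orientation: [0.59, -0.589, 0.39, -0.391]
force: [-0.3, 4.3, 6.8]
opening: 0.384
```

Call:
play_rows:
  deltas:
    - [[0,0,0.004],[0,0,1],-1]
    - [[0,0,0.004],[0,0,1],-1]
    - [[0,0,0.004],[0,0,1],-1]
    - [[0,0,0.004],[0,0,1],-1]
    - [[0,0,0.004],[0,0,1],-1]

```text
time_s: 16.75
tool_pos: [0.5423, -0.1285, 0.0905]
orientation: [0.671, -0.67, 0.224, -0.225]
force: [-1.8, 4.0, 7.6]
opening: 0.391
```

Call:
play_rows:
  deltas:
    - [[0,0,0.004],[0,0,1],-1]
    - [[0,0,0.004],[0,0,1],-1]
    - [[0,0,0.004],[0,0,1],-1]
    - [[0,0,0.004],[0,0,1],-1]
    - [[0,0,0.004],[0,0,1],-1]

```text
time_s: 17.17
tool_pos: [0.5419, -0.1283, 0.0909]
orientation: [0.706, -0.705, 0.043, -0.043]
force: [-2.8, 4.2, 8.8]
opening: 0.392
```

Call:
play_rows:
  deltas:
    - [[0,0,0.004],[0,0,0.7],-1]
    - [[0,0,0],[0,0,0.3],-1]
    - [[0,0,0],[0,0,0],-1]
    - [[0,0,0],[0,0,0],-1]
    - [[0,0,0],[0,0,0],-1]

```text
time_s: 17.58
tool_pos: [0.5418, -0.1283, 0.0909]
orientation: [0.707, -0.707, 0.008, -0.008]
force: [-3.2, 3.8, 9.3]
opening: 0.389
```

```bash
python3 st.py
cat > chk.py <<'E'
from h import *
im,P,M,o=cam('wrist'); save(im,'w7.png',crop=(140,30,400,330),s=2); C=cloud(im,P,M); z=C[...,2]
d=(z>.108)&(z<.120)&(np.hypot(C[...,0]-.557,C[...,1]+.0303)<.02); p=C[d]
print('pin',len(p),p[:,2].mean() if len(p) else 0, cv2.minEnclosingCircle((p[:,:2]*1000).astype(np.float32)) if len(p) else 0)
im,P,M,o=cam('top'); C=cloud(im,P,M); z=C[...,2]
p=C[(z>.105)&(z<.12)&(np.hypot(C[...,0]-.557,C[...,1]+.0303)<.018)]; print('top pin',len(p),p.mean(0) if len(p) else 0)
E
python3 chk.py
```

```text
t 17.5833 jaw -1.27 q6 -0.424 pos [ 0.5418 -0.1283  0.0909] F [-3.2  3.8  9.3] Mo [0.616 0.346 0.076] open 0.38908306662625963
pin 3174 0.11370964418820727 ((557.11279296875, -30.33955192565918), 9.993823051452637)
top pin 51 [ 0.55852891 -0.02954791  0.11400833]
```

View pics/w7.png

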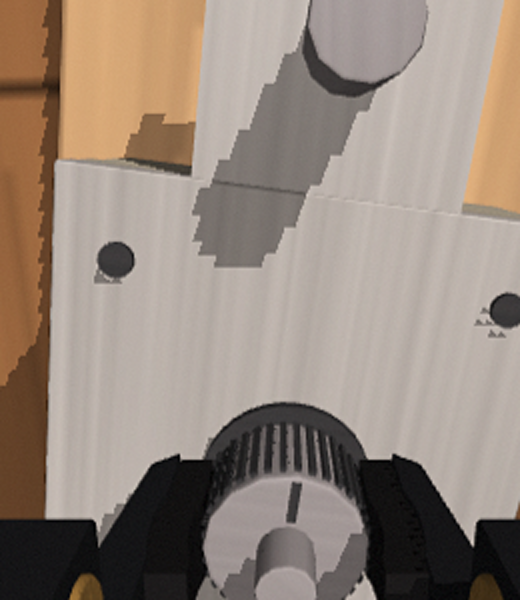

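The line is now at crop (294,502), about 80° in the world frame and a quarter turn from the bottomed direction. The pin is still home, with its top at 0.114, 0.3 mm from the measured hole centre. The jaws still grip the nut, so I'm handing in.

```bash
python3 -c "
from plant import *
print(close_job())"
```

```text
the job is handed in; nothing more can be done
None
```

I put the pin home in the flange hole and screwed the nut down to its stop. I then backed it off a quarter turn and handed the job in at about 17.7 s, still gripping the nut. The hand-in gives no verdict, so what follows rests on my own checks.

- **Pin:** I took the steel pin from the rack's middle hole. At the last check its head top was at 0.114 m, as it should be when fully home. Its centre was about 0.3 mm from where I measured the hole.
- **Bottomed out:** the nut stopped after about 2.6 rad. The moment rose to 0.7 N m, and the jaws then slipped a few degrees while the scribed line stayed still, along the mould's x axis.
- **Backed off:** the jaws turned back about 92°. The scribed line now points about 90° from where it bottomed, so the nut should be near 1.57 rad.
- **Grip:** the jaws are still closed on the nut at an opening of 34 mm. I could not measure the grip force itself; the controller sets it at 30 N.
- **Small disagreements:** the top camera put the pin about 1.5 mm from the wrist camera's position, within its calibration error. The arm also showed a steady upward push of about 9 N while gripping.
- **Not checked:** I did not take a final picture of the other rods or the loose things. The planned path kept clear of them and the force readings showed no unexpected contact.

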